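Slide the bakeware rack's locked divider to its end stop

TASK

Make room in the bakeware rack for another tin: with a fingertip press the orange release button of the sliding divider fully down and, keeping it held down the whole way, push the divider along its rails away from the filed tins until it meets the black end stop. Then let the button spring all the way up so that the divider is locked at the stop, and move clear. Only the divider is to be touched and pushed: do not shift, tip or lift the sheet pan, the tins or the white ramekin.

Things in the scene. Friction and masses are not known exactly. Their poses are not given: they have to be found in the camera images.
- button_top (a point): Centre of the top face of the orange release button, a block 60 mm (rack x) by 40 mm (rack y); when up, its top is 10 mm above the divider's deck and 46 mm above the cupboard bottom. Moves with the divider and the button. Axes are the rack's: z up, y along the rails towards the end stop. The rack x sides of the button are open.
- divider_deck (a point): Middle of the divider's deck (150 mm in rack x, 80 in y, 36 above the cupboard bottom), under button_top; rack axes. 25 to 37 mm from it towards the stop is a black thumb ridge, 90 mm long, 10 mm higher than the raised button: a fingertip on the button can push against it. 36 mm the other way is a thin upright plate 150 mm wide, 54 mm higher than the raised button.
- stop_point (a point): Fixed point on the rack: where button_top (button up) is when the divider stands against the end stop. Axes as the rack's. The black end stop is a bar across the rack, 160 mm long, 40 mm high.
- divider (a joint): Slide of the divider along rack +y, m; 0 nearest the tins, 0.180 at the end stop. It slides easily (about 1 N) with the button down. With the button up a tooth locks it (1 mm play each way) at every 10 mm, the last place being at the end stop. It starts between about 0 and 0.06.
- release (a joint): Travel of the spring button, m: 0 up (locked), 0.008 fully down; unlocked from about 0.0045. Takes about 4 N to start, 7 N fully down; springs back when let go at a locking place. If the divider starts between two locking places it may read about 0.004 until the divider moves.
- rack: Brushed steel rack fixed to the cupboard bottom, base 200 mm (x) by 490 mm (y), origin on its underside at the middle of the slide (base spans y -0.33 to 0.16); its y axis runs along the rails towards the end stop. At its -y end (rack y -0.315 to -0.198) wire hoops 115 mm high hold the filed tins; a red silicone lid is clipped on its -y end face.
- sheet_pan: Loose dark rectangular sheet pan standing on edge in the rack's outermost slot, 230 mm by 165 mm, 18 mm thick; its top is 185 mm above the cupboard bottom. Origin: middle of its lower edge.
- round_tin: Loose round aluminium cake tin standing on its rim in one of the two inner slots, 170 mm across, 38 mm deep, top at 178 mm. Origin: its lowest point.
- heart_tin: Loose red heart tin standing on its two lobes, point up, in the other inner slot, 38 mm deep, about 137 mm wide and 125 mm high, top at 142 mm. Origin: under its middle, level with the bottom of the lobes.
- ramekin: Loose white ceramic ramekin, 72 mm across, 45 mm high, standing open side up on the cupboard bottom beside the rack, on the robot's side. Origin: centre of its underside.
Mind the look-alikes: they are no part of the job. What is shaped like the heart_tin but yellow is not meant. What is shaped like the sheet_pan but blue is not meant.

How it is judged:
On the way, in this order (a step that is already met when the one before it is completed fails the run):
1. the release button is pressed down past its unlocking point (value of joint release above 0.0045 m), for 0.1 s.
2. the divider is at the end stop with the button still held down (value of joint divider above 0.176 m and value of joint release above 0.0045 m), for 0.1 s.
At the end, for the whole second after the job is handed in: The divider stands within 4 mm of its end stop, at rest, and the button is up again (within 1.5 mm), so the divider is locked there; sheet pan, tins and ramekin are within 15 mm of where they began and upright (value of joint divider above 0.176 m and value of joint release below 0.0015 m and velocity of joint divider between -0.01 and 0.01 m/s and distance of each of sheet_pan, round_tin, heart_tin, ramekin from where it was at the start of the episode below 0.015 m and angle between each of sheet_pan, round_tin, heart_tin, ramekin's own z axis and vertical below 0.2 rad); the robot touches nothing.
It fails at once if the button was let up with the divider on its way (over 13 mm from its start and over 12 mm short of the stop) (distance of divider_deck from where it was at the start of the episode above 0.013 m and value of joint divider below 0.168 m and value of joint release below 0.002 m).
It fails at once if the sheet pan was shifted, lifted or tipped (distance of sheet_pan from where it was at the start of the episode above 0.015 m or angle between sheet_pan's own z axis and vertical above 0.2 rad).
It fails at once if the round tin was shifted, lifted or tipped (distance of round_tin from where it was at the start of the episode above 0.015 m or angle between round_tin's own z axis and vertical above 0.2 rad).
It fails at once if the heart tin was shifted, lifted or tipped (distance of heart_tin from where it was at the start of the episode above 0.015 m or angle between heart_tin's own z axis and vertical above 0.2 rad).
It fails at once if the ramekin was shifted, lifted or tipped (distance of ramekin from where it was at the start of the episode above 0.015 m or angle between ramekin's own z axis and vertical above 0.2 rad).
It also fails if it takes over 38 s, if anything falls off the work surface, if the arm or the gripper's body presses on something with over 40 N, if the wrist force passes 120 N, or if a joint passes its speed limit or range.

ROBOT

A 6-joint arm with a two-finger parallel gripper is mounted at the origin on the work surface. World frame = base frame: x ahead of the robot, y to its left, z up, the work surface at z = 0. Lengths are in m, angles in rad, forces in N, time in s.
With the tool pointing down it reaches from about 0.35 to 0.775 m from the base axis. Payload 7.3 kg.
Tool frame: the origin (TCP) lies at the centre of the arm's flange, where the gripper is bolted on; the fingertips stand 178 mm ahead of it and the grasp point (between the pads) lies 159 mm ahead of it; z points along the fingers, y is the line along which they close (so a half turn about z gives the same grasp; the last joint's range is limited). The gripper opens to 92 mm and grips with 3 to 60 N. Pads are 19 mm wide; open, the fingers measure 130 mm over their backs; the gripper's body (75 mm by 190 mm) begins 47 mm behind the grasp point.
Start: joints at [1.106, 0.342, 1.524, -0, 1.275, -0.146], TCP at [0.165, 0.499, 0.405] pointing down, gripper open.
Joint ranges: [-2.53, 2.53], [-0.77, 2.02], [0.04, 2.7], [-1, 4.14], [0.28, 2.66], [-3.11, 3.11]. Speed limits (rad/s): [2.57, 2.57, 3.14, 3.14, 3.14, 3.14].

INTERFACE

Orientations are given as [roll, pitch, yaw] about the fixed x, y, z axes, in that order (R = Rz(yaw) Ry(pitch) Rx(roll)).
In Python, from cell import telemetry, vision, ticket gives the robot as it stands.
- The arm moves only by the shell command python3 -m crank 'ROWS' [FORCE]. ROWS is JSON, a list of rows, each a list of 5 numbers: the gripper command: -1 is shut, 1 is fully open, values between are in proportion, then the shift along the tool's x, y, z in mm, then the turn about the tool's z in rad. In form: [[fingers, dx, dy, dz, roll], ...]. A call has 1 to 12 rows; each row is the pose to reach, as a shift and turn from the pose commanded when the call began, along the tool's axes at that moment; what a row does not reach only later rows make up. A row lasts 1/12 s, in which the tool goes at most 41.7 mm and 7.16 degrees, less where a joint would pass 70% of its speed; a pose out of reach is approached as far as the arm can. A call with a gripper value outside its range is refused whole. The fingers move at their own pace and stop on an object; FORCE is the grip in N (left out, the last holds). Time passes only in rows, so rows that repeat a pose let the fingers close. It gives the time, the measured TCP pose, the force, the opening and the grip force at its end, in the units of the state.
- telemetry.observe(): the state, without advancing time (a new reading comes with each control period).
- vision.read_camera(name): name is "scene" or "top"; returns (picture, depth): 400x640x3 uint8, red, green, blue; 400x640 float32, m along the optical axis (not along the pixel's ray), 0 where there is no reading.
- vision.get_calibration(name): a dict with "camera_matrix" (3x3 intrinsics, pixels), "rvec" (rotation vector, rad) and "tvec" (3), from world to camera coordinates, as OpenCV has them. Camera axes: x right, y down, z forward; pixel columns grow to the right and rows downward; lengths in m; the calibration is good to about 2 mm. A picture is of the moment at which its call begins. get_calibration takes no time and is no camera call.
- ticket.hand_in(): hands the job in; it is judged then, once.
The state is a dict: "time": time; "qpos": joint angles; "qvel": joint speeds; "joint_efforts": joint torques, N m; "tool_pos": TCP position; "tool_rot": TCP orientation; "contact_force": force on the tool from outside, world axes, zero at the start; "torque": the same for the moment, N m; "opening": finger opening in m; "grip_force": force on a finger pad.
Only numpy, scipy, OpenCV 4.12 (cv2) and the standard library are available. Lean on these libraries where they do the work, as an engineer would, in place of code of your own. Each camera call takes 0.05 s, during which the arm holds its last target. There are 200 camera calls.

## Working session

There is one attempt and no reset: what is moved stays moved. The work goes in short steps, Python scripts to look and compute and a shell command to move; the robot and the scene stay as the last step left them, time stands still between calls to the robot, and variables do not carry over. Pictures are saved under pics/ and viewed, at most 10 in all, crops included, and the job is handed in when it is done.

```bash
mkdir -p pics; python3 - <<'E'
from cell import telemetry, vision
import cv2,numpy as np
s=telemetry.observe(); print({k:np.round(v,3).tolist() for k,v in s.items()})
for n in ("scene","top"):
    p,d=vision.read_camera(n); np.savez(f"pics/{n}0.npz",p=p,d=d); cv2.imwrite(f"pics/{n}0.png",p[:,:,::-1])
    c=vision.get_calibration(n); R=cv2.Rodrigues(np.array(c["rvec"],float))[0]; print(n,c["camera_matrix"],(-R.T@np.array(c["tvec"]).ravel()).round(3),R[2].round(2))
E
```

```text
{'time': 0.0, 'qpos': [1.106, 0.343, 1.525, 0.0, 1.275, -0.146], 'qvel': [-0.001, 0.0, 0.0, 0.001, -0.002, -0.001], 'joint_efforts': [-0.001, -43.124, -24.422, 0.072, 0.056, -0.0], 'tool_pos': [0.164, 0.498, 0.404], 'tool_rot': [-3.14, -0.0, 2.823], 'contact_force': [0.311, -0.347, -0.019], 'torque': [0.054, -0.055, 0.018], 'grip_force': 0.0, 'opening': 0.092}
scene [[454.86491039   0.         325.91943166]
 [  0.         454.86491039 194.04635859]
 [  0.           0.           1.        ]] [ 1.171 -0.149  0.906] [-0.63 -0.01 -0.78]
top [[478.77793856   0.         324.0245739 ]
 [  0.         478.77793856 204.00022286]
 [  0.           0.           1.        ]] [ 0.439 -0.18   1.309] [ 0.05  0.   -1.  ]
```

View pics/scene0.png

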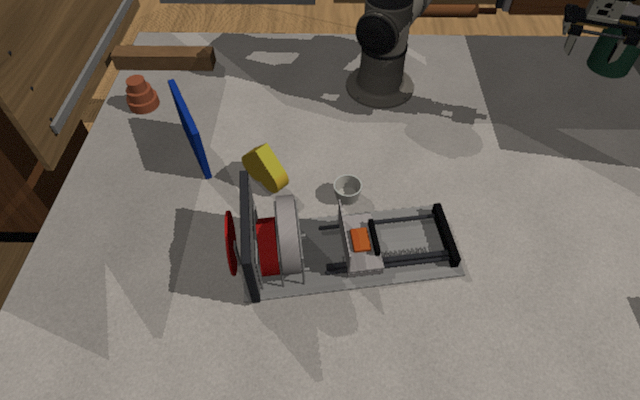

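View pics/top0.png

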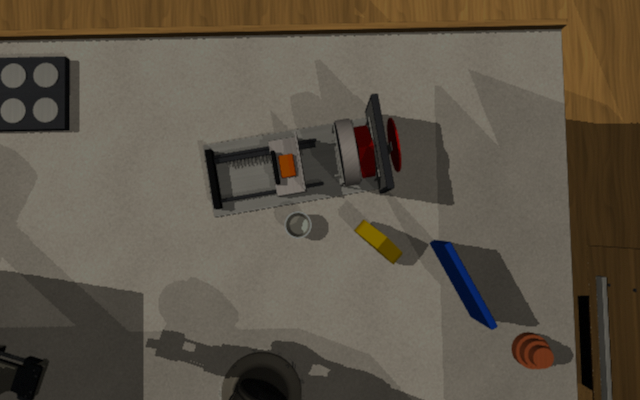

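The scene view shows the orange button at (360,239) on the divider, the ridge at (374,238), the end stop at (447,235) and the ramekin at (347,188). In the top view the button is at (287,165), the stop at (213,180) and the ramekin at (298,225).

Things that could be taken for the button: the orange block on the divider (scene 360,239), the terracotta cone (142,95) and the red lid (231,243). I choose the block on the divider, next to the black ridge, and measure it with a close crop.

```bash
cat > h.py <<'E'
from cell import vision
import cv2,numpy as np
def cal(n):
    c=vision.get_calibration(n); return np.array(c["camera_matrix"],float),cv2.Rodrigues(np.array(c["rvec"],float))[0],np.array(c["tvec"],float).ravel()
def ray(n,uv):
    K,R,t=cal(n); uv=np.atleast_2d(np.array(uv,float))
    v=np.linalg.solve(K,np.c_[uv,np.ones(len(uv))].T).T@R
    return -R.T@t,v
def plane(n,uv,z):
    o,v=ray(n,uv); return o+v*((z-o[2])/v[:,2:])
def depthpts(n,d,m):
    ys,xs=np.nonzero(m&(d>0)); o,v=ray(n,np.c_[xs,ys]); return o+v*d[ys,xs][:,None]
def orange(p,box):
    h=cv2.cvtColor(p,cv2.COLOR_RGB2HSV); m=np.zeros(h.shape[:2],bool); x0,y0,x1,y1=box
    m[y0:y1,x0:x1]=((h[...,0]>=6)&(h[...,0]<=16)&(h[...,1]>150)&(h[...,2]>90))[y0:y1,x0:x1]; return m
E
python3 - <<'E'
from h import *
B={"scene":(340,220,385,260),"top":(265,145,310,190)}
ims=[]
for n in B:
    f=np.load(f"pics/{n}0.npz"); p,d=f["p"],f["d"]; m=orange(p,B[n])
    P=depthpts(n,d,m); top=P[P[:,2]>np.percentile(P[:,2],50)-.006]
    r=cv2.minAreaRect(np.argwhere(m)[:,::-1].astype(np.float32)); bx=cv2.boxPoints(r)
    print(n,m.sum(),"depth z pct",np.percentile(P[:,2],[5,25,50,75,95]).round(4),"mean",top.mean(0).round(4)," rect",r)
    print(plane(n,[r[0]],.046).round(4),plane(n,bx,.046).round(3).tolist())
    # dark bar end stop, by depth points at height 20..60mm
    g=(p.max(2)<60); P=depthpts(n,d,g); ys,xs=np.nonzero(g&(d>0))
    k=(P[:,2]>.03)&(P[:,2]<.05)&(P[:,0]>.4)&(P[:,0]<.75)&(P[:,1]>-.05)&(P[:,1]<.12)
    Q=P[k]; 
    if len(Q)>10:
        vx,vy,x0,y0=cv2.fitLine(Q[:,:2].astype(np.float32),cv2.DIST_HUBER,0,.01,.01).ravel(); print("stop",len(Q),vx,vy,Q.mean(0),np.degrees(np.arctan2(vy,vx)),Q.min(0),Q.max(0))
    u,v=(360,239) if n=="scene" else (287,165)
    c=p[v-50:v+50,u-100:u+100]
    ims.append(cv2.resize(c,None,fx=3.9,fy=2.9,interpolation=cv2.INTER_NEAREST))
cv2.imwrite("pics/crop.png",np.vstack(ims)[:,:,::-1])
# ramekin
f=np.load("pics/top0.npz"); print("ramekin",plane("top",[[298,225]],.045))
f=np.load("pics/scene0.npz");P=depthpts("scene",f["d"],np.ones((400,640),bool)); k=(abs(P[:,0]-.55)<.25)&(abs(P[:,1]+.1)<.4);print("floor z",np.median(P[k][:,2]))
E
```

```text
scene 382 depth z pct [0.0419 0.0439 0.0452 0.0462 0.0478] mean [ 0.6067 -0.0816  0.0451]  rect ((360.1843566894531, 239.25070190429688), (23.845712661743164, 16.53234100341797), 78.11134338378906)
[[ 0.6069 -0.0815  0.046 ]] [[0.58, -0.105, 0.046], [0.57, -0.067, 0.046], [0.633, -0.059, 0.046], [0.642, -0.095, 0.046]]
stop 359 0.9949559 0.10031345 [0.5629801  0.10645548 0.03837043] 5.75722 [ 0.4949048  -0.04795053  0.03009014] [0.65139962 0.11998249 0.04936482]
top 301 depth z pct [0.0412 0.0441 0.0459 0.0479 0.0504] mean [ 0.6037 -0.0817  0.0461]  rect ((286.6081237792969, 165.1486358642578), (22.193862915039062, 13.645115852355957), 80.53767395019531)
[[ 0.6041 -0.0817  0.046 ]] [[0.631, -0.059, 0.046], [0.636, -0.095, 0.046], [0.577, -0.104, 0.046], [0.572, -0.068, 0.046]]
stop 309 0.9942437 0.10714221 [0.55512293 0.10233014 0.03918155] 6.1506023 [ 0.49416265 -0.04929848  0.03000511] [0.64505648 0.11998284 0.04972025]
ramekin [[ 0.44490158 -0.1091383   0.045     ]]
floor z 0.0004685775613054721
```

View pics/crop.png

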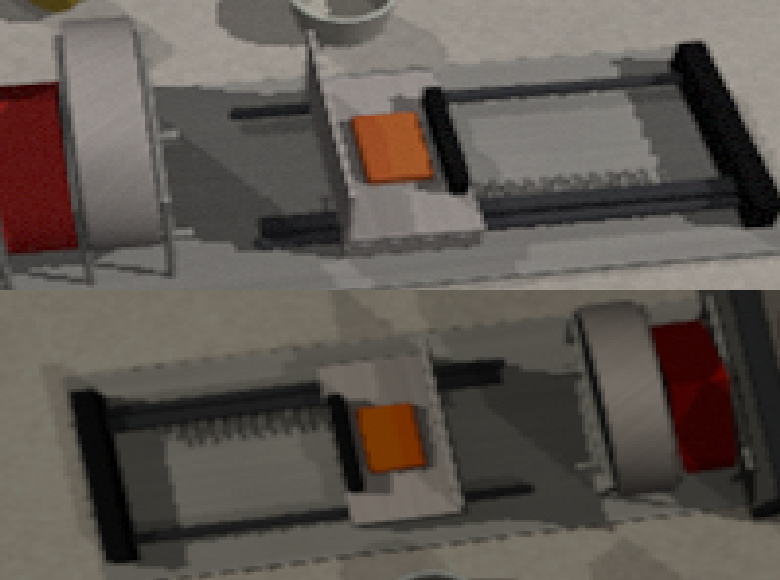

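The crop shows the orange block on the divider, with the black ridge on its stop side and the upright plate on its tin side, so the choice is confirmed. Next I refine the rack direction and work out the shift in tool axes.

```bash
python3 - <<'E'
from h import *
from cell import telemetry
box={"scene":(425,195,470,272),"top":(200,140,228,215)}
for n in box:
    p=np.load(f"pics/{n}0.npz")["p"]; d=np.load(f"pics/{n}0.npz")["d"]
    x0,y0,x1,y1=box[n]; m=np.zeros(d.shape,bool); m[y0:y1,x0:x1]=(p.max(2)<45)[y0:y1,x0:x1]
    P=depthpts(n,d,m); P=P[(P[:,2]>.034)&(P[:,2]<.047)]
    xy=P[:,:2].astype(np.float32); r=cv2.minAreaRect(xy*1000); l=cv2.fitLine(xy,cv2.DIST_HUBER,0,.001,.001).ravel()
    print(n,len(P),"bar centre mm",r,"angle",np.degrees(np.arctan(l[1]/l[0])))
    # bright divider deck
    d0=(P.mean(0)); print(d0.round(4))
    # base edges / rails by Hough
    e=cv2.Canny(cv2.cvtColor(p,cv2.COLOR_RGB2GRAY),30,90)
    L=cv2.HoughLinesP(e,1,np.pi/360,25,minLineLength=40,maxLineGap=8)
    for a,b,c,q in L[:,0]:
        w=plane(n,[[a,b],[c,q]],.02); v=w[1]-w[0]; v*=np.sign(v[1]); A=np.degrees(np.arctan2(-v[0],v[1]))
        if abs(A-8)<6 and .45<w[:,0].min() and w[:,0].max()<.75 and w[:,1].min()>-.3: print("  edge",(a,b,c,q),A.round(1))
s=telemetry.observe(); print(s["tool_pos"],s["tool_rot"])
for A in (6,8,9):
  a=np.radians(A); print(A,"stop button if slide 180 from 0",)
E
```

```text
scene 476 bar centre mm ((575.6417236328125, 117.09539031982422), (158.62635803222656, 20.17575454711914), 8.933415412902832) angle 8.688113
[0.5809 0.1169 0.039 ]
  edge (np.int32(397), np.int32(272), np.int32(437), np.int32(268)) 7.4
  edge (np.int32(329), np.int32(290), np.int32(469), np.int32(273)) 8.6
  edge (np.int32(295), np.int32(219), np.int32(440), np.int32(203)) 8.8
  edge (np.int32(397), np.int32(267), np.int32(449), np.int32(259)) 10.8
  edge (np.int32(383), np.int32(265), np.int32(449), np.int32(256)) 9.8
  edge (np.int32(360), np.int32(226), np.int32(433), np.int32(218)) 8.6
  edge (np.int32(382), np.int32(262), np.int32(448), np.int32(254)) 8.9
  edge (np.int32(365), np.int32(257), np.int32(416), np.int32(247)) 13.6
  edge (np.int32(368), np.int32(220), np.int32(433), np.int32(213)) 8.5
  edge (np.int32(323), np.int32(217), np.int32(369), np.int32(213)) 7.2
  edge (np.int32(373), np.int32(220), np.int32(429), np.int32(214)) 8.5
top 416 bar centre mm ((572.6373291015625, 116.71461486816406), (160.4796142578125, 19.787641525268555), 8.879752159118652) angle 8.874256
[0.5719 0.1164 0.0399]
  edge (np.int32(216), np.int32(217), np.int32(368), np.int32(191)) 8.6
  edge (np.int32(200), np.int32(157), np.int32(268), np.int32(146)) 8.1
  edge (np.int32(234), np.int32(138), np.int32(308), np.int32(127)) 7.4
  edge (np.int32(222), np.int32(202), np.int32(272), np.int32(195)) 6.9
  edge (np.int32(216), np.int32(164), np.int32(283), np.int32(152)) 9.1
  edge (np.int32(253), np.int32(145), np.int32(301), np.int32(134)) 11.9
  edge (np.int32(222), np.int32(198), np.int32(274), np.int32(189)) 8.7
  edge (np.int32(215), np.int32(217), np.int32(256), np.int32(209)) 9.9
[0.16447217 0.49844501 0.40412094] [-3.14020768e+00 -1.86317397e-04  2.82281553e+00]
6 stop button if slide 180 from 0
8 stop button if slide 180 from 0
9 stop button if slide 180 from 0
```

```bash
python3 -m crank '[[-1,-30,-20,0,0.1],[-1,-58,-39,0,0.2],[-1,-86,-58,0,0.3],[-1,-114,-77,0,0.4],[-1,-142,-96,0,0.5],[-1,-170,-115,0,0.6],[-1,-198,-134,0,0.7],[-1,-226,-153,0,0.8],[-1,-254,-172,0,0.9],[-1,-282,-191,0,1.0],[-1,-310,-210,0,1.1],[-1,-310,-210,0,1.1]]' 20
cat > tgt.py <<'E'
import numpy as np
from cell import telemetry
s=telemetry.observe(); p=np.array(s["tool_pos"]); yaw=s["tool_rot"][2]
a=np.radians(8.75); ry=np.array([-np.sin(a),np.cos(a)]); rx=np.array([np.cos(a),np.sin(a)])
b=np.array([.6055,-.0816]); d=b-p[:2]; tx=np.array([np.cos(yaw),np.sin(yaw)]); ty=np.array([np.sin(yaw),-np.cos(yaw)])
t=b+.010*ry-p[:2]
print("t",s["time"],"tcp",p.round(4),"rot",np.round(s["tool_rot"],4),"to +10mm target dx,dy mm",(t@tx*1e3).round(1),(t@ty*1e3).round(1),"tip z",(p[2]-.178).round(4),"roll",((yaw-1.7235+np.pi)%(2*np.pi)-np.pi).round(4),"tip rel button rack x,y",(-d@rx*1e3).round(1),(-d@ry*1e3).round(1),"F",np.round(s["contact_force"],1))
E
python3 tgt.py
```

```text
time: 1.1
tool_pos: [0.3958, 0.1984, 0.4045]
tool_rot: [3.141, 0.002, 1.713]
contact_force: [0.3, 0.1, -0.0]
opening: 0.0161
grip_force: 0.0
t 1.1 tcp [0.3958 0.1984 0.4045] rot [3.1405e+00 1.8000e-03 1.7133e+00] to +10mm target dx,dy mm -297.0 167.7 tip z 0.2265 roll -0.0102 tip rel button rack x,y -164.6 308.7 F [ 0.3  0.1 -0. ]
```

```bash
python3 -m crank '[[-1,-30,17,0,0],[-1,-60,34,0,0],[-1,-90,51,0,0],[-1,-120,68,0,0],[-1,-150,85,0,0],[-1,-180,102,0,0],[-1,-210,119,0,0],[-1,-240,136,0,0],[-1,-270,153,20,0],[-1,-295,168,50,0],[-1,-297,168,80,0],[-1,-297,168,100,0]]'
python3 -m crank '[[-1,0,0,0,0],[-1,0,0,0,0],[-1,0,0,0,0],[-1,0,0,0,0]]'; python3 tgt.py
```

```text
time: 2.1
tool_pos: [0.6041, -0.0673, 0.3009]
tool_rot: [-3.138, -0.002, 1.722]
contact_force: [-0.1, 0.3, -0.7]
opening: 0.0003
grip_force: 0.0
time: 2.43
tool_pos: [0.6045, -0.0656, 0.3068]
tool_rot: [3.138, 0.001, 1.724]
contact_force: [0.8, 0.1, -0.0]
opening: 0.0003
grip_force: 0.0
t 2.4333 tcp [ 0.6045 -0.0656  0.3068] rot [3.1383e+00 1.2000e-03 1.7238e+00] to +10mm target dx,dy mm -5.9 -1.5 tip z 0.1288 roll 0.0003 tip rel button rack x,y 1.5 15.9 F [ 0.8  0.1 -0. ]
```

```bash
python3 -m crank '[[-1,-6,-1,10,0],[-1,-6,-1,20,0],[-1,-6,-1,30,0],[-1,-6,-1,40,0],[-1,-6,-1,50,0],[-1,-6,-1,58,0],[-1,-6,-1,58,0],[-1,-6,-1,58,0],[-1,-6,-1,58,0]]'; python3 tgt.py
python3 - <<'E'
from h import *
from cell import telemetry
for i in range(3): vision.read_camera("top"); print(np.round(telemetry.observe()["tool_pos"],4))
ims=[]
for n,(u,v) in {"scene":(370,235),"top":(280,165)}.items():
    p,d=vision.read_camera(n); ims.append(cv2.resize(p[v-50:v+40,u-80:u+80],None,fx=4,fy=3.3,interpolation=cv2.INTER_CUBIC))
cv2.imwrite("pics/hover.png",np.vstack(ims)[:,:,::-1])
E
```

```text
time: 3.18
tool_pos: [0.6043, -0.0722, 0.2469]
tool_rot: [3.141, 0.0, 1.723]
contact_force: [-0.0, -0.4, -0.3]
opening: 0.0006
grip_force: 0.0
t 3.1833 tcp [ 0.6043 -0.0722  0.2469] rot [3.1410e+00 1.0000e-04 1.7228e+00] to +10mm target dx,dy mm 0.6 -0.2 tip z 0.0689 roll -0.0007 tip rel button rack x,y 0.2 9.4 F [-0.  -0.4 -0.3]
[ 0.6043 -0.0723  0.2472]
[ 0.6043 -0.0723  0.2473]
[ 0.6042 -0.0723  0.2473]
```

View pics/hover.png

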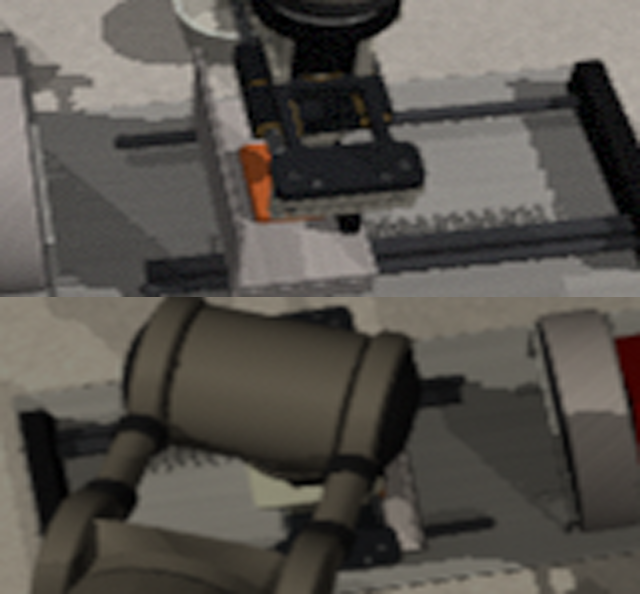

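The view shows the gripper body over the divider, with its fingertips above the button and clear of the plate at about (240,200). Now I press down.

```bash
python3 -m crank '[[-1,0,0,8,0],[-1,0,0,15,0],[-1,0,0,20,0],[-1,0,0,23,0],[-1,0,0,25,0],[-1,0,0,27,0],[-1,0,0,29,0],[-1,0,0,30,0],[-1,0,0,30,0],[-1,0,0,30,0]]'; python3 tgt.py
```

```text
time: 4.27
tool_pos: [0.6038, -0.0722, 0.2171]
tool_rot: [-3.141, -0.0, 1.723]
contact_force: [-3.8, 0.5, 6.7]
opening: 0.0004
grip_force: 3.3
t 4.2667 tcp [ 0.6038 -0.0722  0.2171] rot [-3.1409e+00 -2.0000e-04  1.7229e+00] to +10mm target dx,dy mm 0.5 0.3 tip z 0.0391 roll -0.0006 tip rel button rack x,y -0.3 9.5 F [-3.8  0.5  6.7]
```

```bash
python3 -m crank '[[-1,0,0,1,0],[-1,0,0,2,0],[-1,0,0,2,0],[-1,0,0,2,0]]'; python3 -m crank '[[-1,2,0,0,0],[-1,5,0,0,0],[-1,9,0,0,0],[-1,14,0,0,0],[-1,20,0,0,0],[-1,26,0,0,0],[-1,32,0,0,0],[-1,36,0,0,0],[-1,38,0,0,0],[-1,38,0,0,0]]';python3 tgt.py
```

```text
time: 4.6
tool_pos: [0.6038, -0.0724, 0.2162]
tool_rot: [-3.142, 0.001, 1.723]
contact_force: [-5.7, -0.7, 11.8]
opening: 0.0003
grip_force: 6.2
time: 5.43
tool_pos: [0.598, -0.0344, 0.2161]
tool_rot: [3.142, 0.0, 1.723]
contact_force: [-5.1, 0.0, 12.9]
opening: 0.0003
grip_force: 6.2
t 5.4333 tcp [ 0.598  -0.0344  0.2161] rot [3.1416e+00 4.0000e-04 1.7234e+00] to +10mm target dx,dy mm -37.8 0.2 tip z 0.0381 roll -0.0001 tip rel button rack x,y -0.2 47.8 F [-5.1  0.  12.9]
```

```bash
python3 -m crank '[[-1,3,0,0,0],[-1,8,0,0,0],[-1,15,0,0,0],[-1,23,0,0,0],[-1,31,0,0,0],[-1,39,0,0,0],[-1,47,0,0,0],[-1,55,0,0,0],[-1,63,0,0,0],[-1,68,0,0,0],[-1,70,0,0,0],[-1,70,0,0,0]]';python3 -m crank '[[-1,3,0,0,0],[-1,7,0,0,0],[-1,12,0,0,0],[-1,17,0,0,0],[-1,22,0,0,0],[-1,27,0,0,0],[-1,30,0,0,0],[-1,33,0,0,0],[-1,36,0,0,0],[-1,38,0,0,0],[-1,38,0,0,0]]';python3 tgt.py
```

```text
time: 6.43
tool_pos: [0.5875, 0.035, 0.2161]
tool_rot: [3.141, 0.0, 1.724]
contact_force: [-5.2, -0.2, 12.4]
opening: 0.0003
grip_force: 6.3
time: 7.35
tool_pos: [0.5818, 0.0724, 0.2162]
tool_rot: [3.141, 0.0, 1.723]
contact_force: [-5.2, -0.1, 12.9]
opening: 0.0005
grip_force: 6.3
t 7.35 tcp [0.5818 0.0724 0.2162] rot [3.1411e+00 2.0000e-04 1.7233e+00] to +10mm target dx,dy mm -145.8 0.1 tip z 0.0382 roll -0.0002 tip rel button rack x,y -0.0 155.8 F [-5.2 -0.1 12.9]
```

```bash
python3 -m crank '[[-1,1,0,0,0],[-1,2,0,0,0],[-1,3,0,0,0],[-1,4,0,0,0],[-1,5,0,0,0],[-1,6,0,0,0],[-1,7,0,0,0],[-1,8,0,0,0],[-1,8,0,0,0],[-1,8,0,0,0]]';python3 tgt.py
```

```text
time: 8.18
tool_pos: [0.581, 0.079, 0.2161]
tool_rot: [3.14, 0.002, 1.723]
contact_force: [-3.2, -6.1, 9.8]
opening: 0.0011
grip_force: 5.4
t 8.1833 tcp [0.581  0.079  0.2161] rot [3.1402e+00 2.2000e-03 1.7231e+00] to +10mm target dx,dy mm -152.4 -0.2 tip z 0.0381 roll -0.0004 tip rel button rack x,y 0.2 162.4 F [-3.2 -6.1  9.8]
```

```bash
python3 -m crank '[[-1,1,0,0,0],[-1,2,0,0,0],[-1,3,0,0,0],[-1,4,0,0,0],[-1,5,0,0,0],[-1,6,0,0,0],[-1,6,0,0,0],[-1,6,0,0,0]]';python3 tgt.py
python3 - <<'E'
from h import *
p,d=vision.read_camera("scene"); cv2.imwrite("pics/stop.png",cv2.resize(p[170:310,300:500],None,fx=4,fy=4,interpolation=cv2.INTER_CUBIC)[:,:,::-1])
E
```

```text
time: 8.85
tool_pos: [0.581, 0.0832, 0.2162]
tool_rot: [3.138, 0.005, 1.723]
contact_force: [-0.1, -15.3, 7.2]
opening: 0.0004
grip_force: 8.5
t 8.85 tcp [0.581  0.0832 0.2162] rot [3.1383 0.0054 1.723 ] to +10mm target dx,dy mm -156.6 -0.7 tip z 0.0382 roll -0.0005 tip rel button rack x,y 0.8 166.6 F [ -0.1 -15.3   7.2]
```

View pics/stop.png

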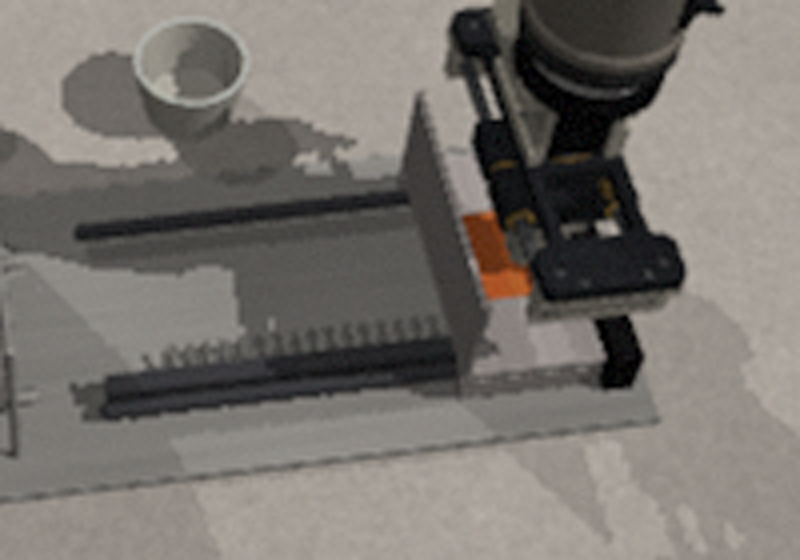

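The divider's deck now meets the black end stop at about (620,350), and the ramekin hasn't moved. I lift straight up.

```bash
python3 -m crank '[[-1,-1,0,-3,0],[-1,-1,0,-6,0],[-1,-2,0,-9,0],[-1,-2,0,-13,0],[-1,-2,0,-20,0],[-1,-2,0,-35,0],[-1,-2,0,-60,0],[-1,-2,0,-90,0],[-1,-2,0,-120,0],[-1,-2,0,-150,0],[-1,-2,0,-150,0],[-1,-2,0,-150,0]]'
python3 -m crank '[[-1,30,0,0,0],[-1,60,0,0,0],[-1,100,0,0,0],[-1,140,0,0,0],[-1,180,0,0,0],[-1,220,0,0,0],[-1,250,0,0,0],[-1,250,0,0,0],[-1,250,0,0,0],[-1,250,0,0,0],[-1,250,0,0,0]]';python3 tgt.py
python3 - <<'E'
from h import *
a=np.radians(8.75); ry=np.array([-np.sin(a),np.cos(a)])
for n,b in {"scene":(350,190,480,280),"top":(190,130,290,220)}.items():
    p,d=vision.read_camera(n); m=orange(p,b); P=depthpts(n,d,m); cv2.imwrite(f"pics/{n}_end.png",p[:,:,::-1])
    if m.sum(): print(n,m.sum(),P.mean(0).round(4),np.percentile(P[:,2],[25,50,75]).round(4),"travel",(P.mean(0)[:2]-[.6055,-.0816])@ry)
E
```

```text
time: 9.9
tool_pos: [0.5803, 0.084, 0.3665]
tool_rot: [3.137, 0.0, 1.723]
contact_force: [-0.1, 0.2, 0.2]
opening: 0.0004
grip_force: 0.0
time: 10.82
tool_pos: [0.5426, 0.3298, 0.3639]
tool_rot: [-3.14, 0.001, 1.721]
contact_force: [0.7, 0.3, 0.5]
opening: 0.0003
grip_force: 0.0
t 10.8167 tcp [0.5426 0.3298 0.3639] rot [-3.1402e+00  7.0000e-04  1.7214e+00] to +10mm target dx,dy mm -406.2 0.4 tip z 0.1859 roll -0.0021 tip rel button rack x,y 0.4 416.2 F [0.7 0.3 0.5]
scene 343 [0.5837 0.0692 0.0449] [0.044  0.0451 0.0464] travel 0.1523320734391742
top 216 [0.5833 0.0702 0.0462] [0.0447 0.0463 0.0479] travel 0.15344096898426512
```

View pics/scene_end.png

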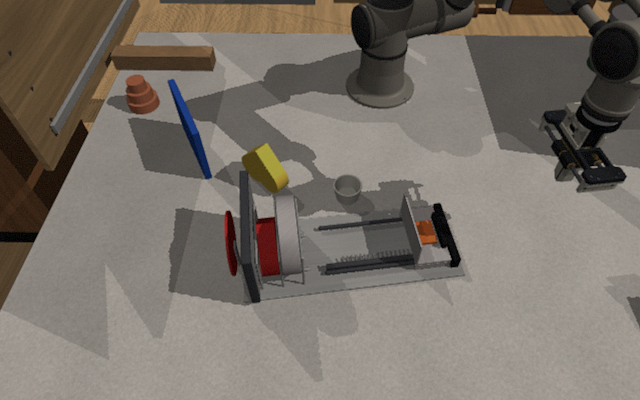

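The divider stands at the stop (443,235) with the button (427,232) up at 46 mm. The tins, pan and ramekin look unmoved and the arm is clear, so I hand in.

```bash
python3 -c "
from cell import ticket; print(ticket.hand_in())"
```

```text
the job is handed in; nothing more can be done
None
```

I handed the job in with the divider at the end stop and the button sprung back up to lock it; the last picture shows the pan, tins and ramekin where they began and the arm clear, but the hand-in returned no verdict.

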